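# Vent the drawer warmer and hold its self-closing drawer at the loading mark

## Robot

A 7-joint arm with a two-finger parallel gripper is mounted at the origin on the work surface. World frame = base frame: x ahead of the robot, y to its left, z up, the work surface at z = 0. Lengths are in m, angles in rad, forces in N, time in s.
With the tool pointing down it reaches from about 0.4 to 0.9 m from the base axis. Payload 5.6 kg.
Tool frame: the origin (TCP) lies at the very end of the fingers, on their centre line; the grasp point (between the pads) lies 19 mm behind it; z points along the fingers, y is the line along which they close (so a half turn about z gives the same grasp; the last joint's range is limited). The gripper opens to 92 mm and grips with 3 to 60 N. Pads are 20 mm wide; open, the fingers measure 128 mm over their backs; the gripper's body (75 mm by 189 mm) begins 69 mm behind the grasp point.
Start: joints at [-1.361, 0.468, -0.012, 1.603, 0.006, 1.071, -0.056], TCP at [0.163, 0.629, 0.182] pointing down, gripper open.
Joint ranges: [-2.53, 2.53], [-0.31, 2.02], [-1.57, 1.55], [0.28, 2.44], [-1.29, 4.43], [0.15, 1.84], [-2.92, 2.92]. Speed limits (rad/s): [2.57, 2.57, 3.14, 3.14, 3.14, 3.14, 3.14].

## Interface

Orientations are given as a rotation vector (axis times angle).
In Python, from workcell import env gives the robot as it stands.
- The arm moves only by the shell command python3 -m crank 'ROWS'. ROWS is JSON, a list of rows, each an object of numbers: "dx", "dy", "dz": the shift along the tool's x, y, z in m; "wx", "wy", "wz": the turn, a rotation vector about the tool's x, y, z in rad; "jaw": the opening, from 0 (shut) to 1 (fully open). A call has 1 to 5 rows; each row is the pose to reach, as a shift and turn from the pose commanded when the call began, along the tool's axes at that moment; what a row does not reach only later rows make up. A row lasts 1/12 s, in which the tool goes at most 41.7 mm and 7.16 degrees, less where a joint would pass 70% of its speed; a pose out of reach is approached as far as the arm can. A call with a gripper value outside its range is refused whole. The fingers move at their own pace and stop on an object; the grip force is fixed at half the most. Time passes only in rows, so rows that repeat a pose let the fingers close. It gives the time, the measured TCP pose, the force, the opening and the grip force at its end, in the units of the state.
- env.get_state(): the state, without advancing time (a new reading comes with each control period).
- env.get_image(name): name is "side" or "top"; returns a dict with "color" (480x640x3 uint8, red, green, blue), "range_z" (480x640 float32, m along the optical axis (not along the pixel's ray), 0 where there is no reading), "intrinsics" (3x3 intrinsics, pixels), "R" (3x3) and "t" (3): a world point X has camera coordinates R X + t. Camera axes: x right, y down, z forward; pixel columns grow to the right and rows downward; lengths in m; the calibration is good to about 2 mm. A picture is of the moment at which its call begins.
- env.sign_off(): hands the job in; it is judged then, once.
The state is a dict: "t": time; "joint_pos": joint angles; "dq": joint speeds; "joint_efforts": joint torques, N m; "eef_pos": TCP position; "orientation": TCP orientation; "wrist_force": force on the tool from outside, world axes, zero at the start; "wrist_torque": the same for the moment, N m; "grip_width": finger opening in m; "finger_force": force on a finger pad.
Only numpy, scipy, OpenCV 4.12 (cv2) and the standard library are available. Lean on these libraries where they do the work, as an engineer would, in place of code of your own. Each camera call takes 0.05 s, during which the arm holds its last target. There are 200 camera calls.

## Task

The brown dish in the countertop drawer warmer is ready to be lifted out. First let the steam off: with the drawer still shut, swing the vent lever on top of the warmer to its middle (half-open) line; then pull the drawer by its bar handle out to the loading mark, 110 mm, and finish while still holding it there, because its spring pulls it shut the moment you let go. Keep the dish standing in the drawer and leave everything else on the counter and on the warmer where it is.

Things in the scene. Friction and masses are not known exactly. Their poses are not given: they have to be found in the camera images.
- warmer: Countertop drawer warmer, a fixed brushed-steel box 420 wide (y) x 420 deep (x) x 190 mm high on four rubber feet. Origin: on the counter under the middle of its front edge; its x axis points from the front face back into the box, y to the left as seen by someone facing the front, which is turned roughly towards the robot; z up. The drawer fills the front except for a 110 mm wide control column (thermostat dial, switch) at its -y end; the flat steel deck is at z = 190 mm.
- vent (a joint): Rotation of the vent lever about its upright axis in rad, growing anticlockwise seen from above: 0 = shut (lever points 45 degrees to the +y side of straight forward), 0.785 = half-open line (lever points straight out over the front, along the warmer's -x), 1.571 = open. It stays where it is left; it takes about 1.5 to 2 N at the grip to move. Three short dark lines are engraved on the deck round the vent for shut, half and open.
- vent_axis (a point): Point on the vent's upright pivot axis at deck height, 50 mm behind the front edge above the control column (x 50, y -155, z 190 mm in the warmer's frame). The vent is a 74 mm steel disc with six holes.
- vent_grip (a point): Point on the axis of the upright black finger grip at the end of the vent lever, 38 mm above the deck and 85 mm from the vent axis. The grip is a round peg of 18 mm diameter, its foot on the flat lever at 15 mm and its top at 58 mm above the deck.
- drawer (a joint): How far the drawer is out, in m: 0 = shut, 0.110 = loading mark, 0.150 = end stop. It slides straight out along the warmer's -x. A spring pulls it shut: 4.2 N when shut, growing to 8 N at the mark. The mark is a dark groove across both side walls of the drawer; it comes level with the front edge of the warmer's box when the drawer is 110 mm out.
- drawer_handle (a point): Middle of the drawer's bar handle: a round steel bar 14 mm in diameter and 180 mm long, level and parallel to the front (along the warmer's y), 160 mm above the counter, 55 mm out from the drawer's front panel (48 mm clear behind the bar), 30 mm lower than the deck. It moves with the drawer.
- dish: Brown ceramic dish, 88 mm across, 40 mm high, about 0.26 kg, standing loose on the drawer's floor just behind the front panel (out of sight while the drawer is shut). Origin: centre of its underside, 60 mm above the counter.
- kawali: Bystander: heavy aluminium kawali (round pan), 320 mm across, 88 mm high, two loop ears along its y axis reaching 196 mm from the centre; on the counter to the left. Origin: centre of its underside.
- glass_lid: Bystander: glass lid 164 mm across with a steel knob, 50 mm high in all, lying on the counter to the right. Origin: centre of its underside.
- strainer: Bystander: small steel strainer, bowl 84 mm across and 36 mm high with a handle along +x reaching 150 mm from the centre, on the middle of the warmer's deck, handle towards the back. Origin: centre of its underside.
- pinch_bowl: Bystander: silicone pinch bowl 76 mm across, 32 mm high, on the counter in front of the control column. Origin: centre of its underside.
- saucer: Bystander: white ceramic saucer, 110 mm across, 16 mm high, on the warmer's deck towards its left (+y) side. Origin: centre of its underside.
- wood_ladle: Bystander: wooden ladle 340 mm long, lying along its own x (bowl at +x), bowl 28 mm high, on the counter to the right. Origin: on the counter under the shaft.

How it is judged:
By the outcome, as a careful person would: the job done as asked, in the order asked, and still so for the second after the job is handed in, while the arm keeps its last pose, push and grip.
It also fails if it takes over 48 s, if anything falls off the work surface, if the arm or the gripper's body presses on something with over 40 N, if the wrist force passes 120 N, or if a joint passes its speed limit or range.

## Working session

There is one attempt and no reset: what is moved stays moved. The work goes in short steps, Python scripts to look and compute and a shell command to move; the robot and the scene stay as the last step left them, time stands still between calls to the robot, and variables do not carry over. Pictures are saved under pics/ and viewed, at most 10 in all, crops included, and the job is handed in when it is done.

```bash
mkdir -p pics; ls; python3 - <<'E'
from workcell import env
import cv2,numpy as np
for n in("side","top"):
    i=env.get_image(n); cv2.imwrite(f"pics/{n}0.png",i["color"][:,:,::-1]); np.savez(f"{n}0.npz",**i)
    print(n,i["intrinsics"].round(1).tolist(),(-i["R"].T@i["t"]).round(3),i["R"].round(3).tolist())
s=env.get_state();print({k:np.round(v,3).tolist() for k,v in s.items()})
E
```

```text
pics
side [[447.1, 0.0, 319.5], [0.0, 447.1, 238.8], [0.0, 0.0, 1.0]] [-0.085 -0.919  1.032] [[0.811, -0.584, 0.012], [-0.344, -0.495, -0.798], [0.472, 0.643, -0.603]]
top [[469.7, 0.0, 311.6], [0.0, 469.7, 240.2], [0.0, 0.0, 1.0]] [0.368 0.018 1.371] [[0.025, -0.999, 0.03], [-0.981, -0.031, -0.19], [0.191, -0.024, -0.981]]
{'t': 0.1, 'joint_pos': [-1.361, 0.468, -0.012, 1.604, 0.006, 1.071, -0.056], 'dq': [-0.001, -0.001, -0.0, -0.003, -0.0, 0.001, 0.002], 'joint_efforts': [0.002, -52.165, -0.013, -24.437, -0.057, 0.014, 0.0], 'eef_pos': [0.163, 0.629, 0.182], 'orientation': [-0.396, -3.116, 0.002], 'wrist_force': [0.239, 0.695, 0.395], 'wrist_torque': [0.002, -0.089, 0.017], 'finger_force': 0.0, 'grip_width': 0.092}
```

View pics/side0.png

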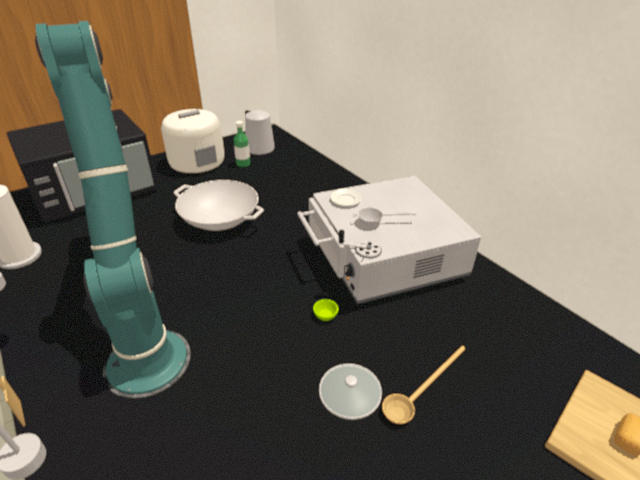

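View pics/top0.png

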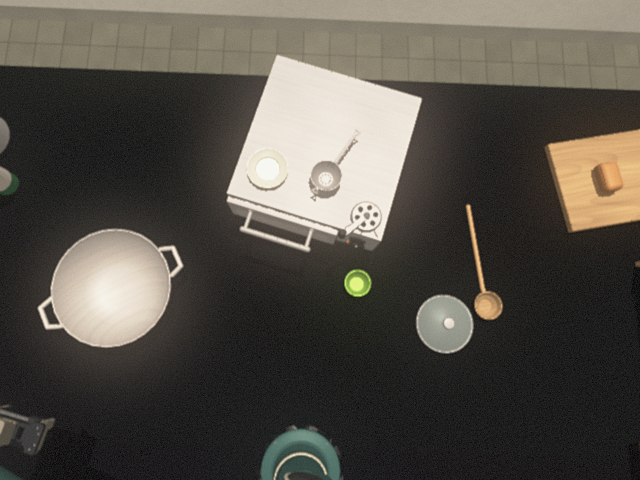

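The side view shows the warmer at about (390,235), with the vent disc at (368,249), the black grip at (341,237) and the bar handle at (315,227). The top view shows the deck corners at about (231,193), (279,57), (421,98) and (383,240). The handle bar runs from (243,228) to (310,247), the vent disc is at (366,216) and the pinch bowl at (358,283). I'll measure these next.

```bash
cat > h.py <<'E'
import numpy as np,cv2
def cloud(i):
    v,u=np.mgrid[:480,:640];K=i["intrinsics"];z=i["range_z"]
    c=np.stack([(u-K[0,2])/K[0,0]*z,(v-K[1,2])/K[1,1]*z,z],-1)
    P=(c-i["t"])@i["R"]; P[z<=0]=np.nan
    return P
def ray(i,u,v,h):
    C=-i["R"].T@i["t"];d=i["R"].T@np.linalg.inv(i["intrinsics"])@[u,v,1.]
    return C+d*(h-C[2])/d[2]
def proj(i,X):
    c=i["intrinsics"]@(i["R"]@np.asarray(X)+i["t"]);return c[:2]/c[2]
E
python3 - <<'E'
from h import *
t=dict(np.load("top0.npz"));s=dict(np.load("side0.npz"))
for n,i in(("top",t),("side",s)):
    P=cloud(i)
    m=(abs(P[...,2]-.19)<.012)&(P[...,0]>.4)&(P[...,0]<1.1)&(abs(P[...,1])<.5)
    m=m.astype(np.uint8);k,l,st,_=cv2.connectedComponentsWithStats(m);b=1+st[1:,4].argmax()
    Q=P[l==b];print(n,len(Q),np.median(Q[:,2]))
    r=cv2.minAreaRect(Q[:,:2].astype(np.float32));print(r,cv2.boxPoints(r).round(3).tolist())
# corners via contour in top colour, rays onto z=.19
for n,i,cs in(("top",t,[(231,193),(279,57),(421,98),(383,240)]),):
    for c in cs: print(c,ray(i,*c,.19).round(3))
for u,v in[(243,228),(310,247)]: print('bar',ray(t,u,v,.16).round(3))
print('disc',ray(t,366,216,.19).round(3),ray(s,368,249,.19).round(3))
for n,i in(("top",t),("side",s)):
    P=cloud(i);g=i["color"].astype(int).max(-1)<70
    m=g&(P[...,2]>.2)&(P[...,2]<.27)&(P[...,0]>.45)&(P[...,0]<.9)&(abs(P[...,1])<.3)
    print(n,'grip',m.sum(),np.nanmedian(P[m],0).round(3),np.argwhere(m).mean(0)[::-1], P[m][:,2].max())
i=t;im=i["color"][150:310,200:440][:,:,::-1];a=cv2.resize(im,None,fx=3,fy=3,interpolation=2)
cv2.imwrite("pics/topc.png",a)
E
```

```text
top 21793 0.18792355933933558
((0.8540278673171997, -0.04267054796218872), (0.4209957718849182, 0.4356544017791748), 74.11332702636719) [[0.5870000123977661, -0.1860000044107437], [1.00600004196167, -0.3050000071525574], [1.121000051498413, 0.10000000149011612], [0.7020000219345093, 0.21899999678134918]]
side 8319 0.18904917314628664
((0.8605585098266602, -0.04183456301689148), (0.43025413155555725, 0.43055564165115356), 74.03447723388672) [[0.593999981880188, -0.1889999955892563], [1.0080000162124634, -0.30799999833106995], [1.1269999742507935, 0.10599999874830246], [0.7129999995231628, 0.2240000069141388]]
(231, 193) [0.716 0.201 0.19 ]
(279, 57) [1.11  0.092 0.19 ]
(421, 98) [ 1.004 -0.301  0.19 ]
(383, 240) [ 0.604 -0.195  0.19 ]
bar [0.63  0.169 0.16 ]
bar [ 0.585 -0.008  0.16 ]
disc [ 0.666 -0.151  0.19 ] [ 0.666 -0.147  0.19 ]
  return np.nanmean(a, axis, out=out, keepdims=keepdims)
<stdin>:17: RuntimeWarning: Mean of empty slice.
  ret = um.true_divide(
Traceback (most recent call last):
ValueError: zero-size array to reduction operation maximum which has no identity
```

```bash
cat > m.py <<'E'
from h import *
t=dict(np.load("top0.npz"));s=dict(np.load("side0.npz"))
# deck edge: bright region borders -> lines
P=cloud(t)
for u0,v0,u1,v1,n in[(238,170,275,72,'left'),(295,62,410,95,'back'),(418,110,390,210,'right'),(240,196,330,225,'front')]:
    g=cv2.cvtColor(t["color"],cv2.COLOR_RGB2GRAY).astype(float);pts=[]
    d=np.array([u1-u0,v1-v0],float);d/=np.linalg.norm(d);nn=np.array([-d[1],d[0]])
    for a in np.linspace(0,1,40):
        c=np.array([u0,v0])+a*np.array([u1-u0,v1-v0]);o=np.arange(-10,10.1,.5)
        q=(c+o[:,None]*nn).astype(np.float32);pr=cv2.remap(g.astype(np.float32),q[:,0][None],q[:,1][None],1)[0]
        k=np.abs(np.gradient(cv2.GaussianBlur(pr[None],(5,1),1)[0])).argmax();pts.append(ray(t,*q[k],.19)[:2])
    pts=np.array(pts,np.float32);l=cv2.fitLine(pts,cv2.DIST_HUBER,0,.01,.01).ravel()
    print(n,np.degrees(np.arctan2(l[1],l[0])).round(2),l[2:].round(4))
for n,i in(("top",t),("side",s)):
    a=i["color"].astype(int)
    c=(345,233) if n=="top" else (341,237)
    sub=a[c[1]-14:c[1]+15,c[0]-14:c[0]+15].max(-1)<45
    Pz=cloud(i)[c[1]-14:c[1]+15,c[0]-14:c[0]+15]
    print(n,"\n".join("".join('#' if x else '.' for x in r) for r in sub)); print(np.nanmax(Pz[...,2]))
im=t["color"][160:310,220:420][:,:,::-1];a=cv2.resize(im,None,fx=4,fy=4,interpolation=2);cv2.imwrite("pics/topc.png",a)
E
python3 m.py
```

```text
left -15.76 [0.9305 0.1532]
back 74.3 [ 1.0599 -0.1086]
right -15.46 [ 0.8118 -0.2493]
front 68.4 [0.6727 0.0891]
top .............................
.............................
.............................
.............................
.............................
.............................
.............................
.............................
.............................
.............................
.............................
.............................
.............................
.............................
.............................
.............................
.............................
.............................
.............................
.............................
.............................
.............................
.............................
.............................
.............................
.............................
.............................
.............................
.............................
0.2496411675603163
side .............................
.............................
.............................
.............................
.............................
.............................
.............................
.............................
.............................
.............##..............
.............###.............
............####.............
.............###.............
.............###.............
.............###.............
.............###.............
.............###.............
.............###.............
.............###.............
.............................
.............................
.............................
.............................
.............................
.............................
.............................
.............................
.............................
.............................
0.24954694842787525
```

View pics/topc.png

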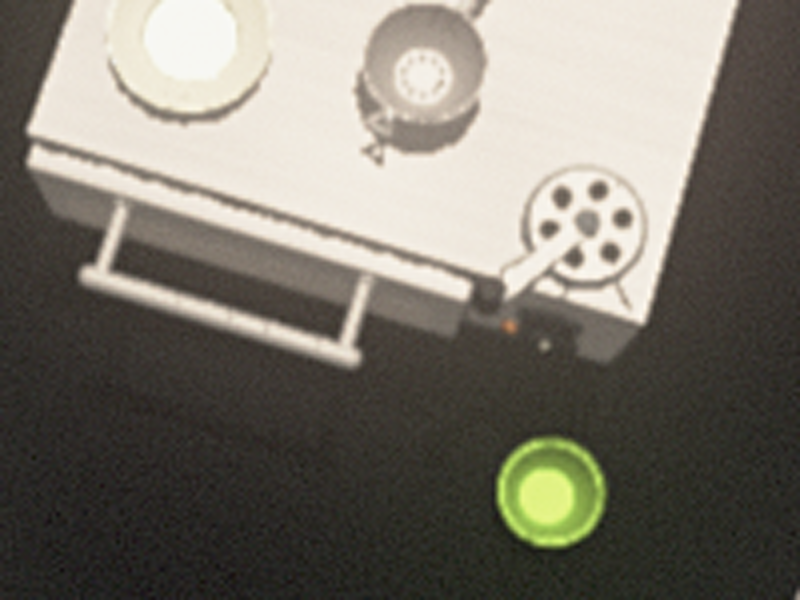

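The crop shows, in full-image pixels, the bar ends at (242,229) and (308,249), the black grip top at (342,233) and the vent centre at (367,216). The deck edges give a width of 0.4196 m (nominal 0.420), a yaw of -15.65° and an origin near (0.657, 0.012).

```bash
cat > w.py <<'E'
from h import *
from scipy.spatial.transform import Rotation as Ro
psi=np.radians(-15.65);o=np.array([.6580,.0124])
M=np.array([[np.cos(psi),-np.sin(psi)],[np.sin(psi),np.cos(psi)]])
W=lambda x,y:o+M@[x,y]
U=lambda p:M.T@(np.asarray(p)[:2]-o)
def shift(st,xy,z,turn=0):  # turn: yaw of tool y relative to warmer y, about world z (deg)
    R=Ro.from_rotvec(st["orientation"])
    d=R.inv().apply(np.r_[xy,z]-st["eef_pos"])
    X=np.r_[-M[:,0],0];Y=np.r_[M[:,1],0]
    T=Ro.from_euler('z',turn,degrees=True)*Ro.from_matrix(np.c_[X,Y,[0,0,-1]])
    return d.round(4),(R.inv()*T).as_rotvec().round(4)
E
cat > now.py <<'E'
from w import *
from workcell import env
def st():
    s=env.get_state();print("t",round(s["t"],2),"tcp",np.round(s["eef_pos"],4),"wf",U(s["eef_pos"]).round(4),"q",np.round(s["joint_pos"],2),"F",np.round(s["wrist_force"],1),"w",round(s["grip_width"],4),s["finger_force"]);return s
E
python3 - <<'E'
from now import *
t=dict(np.load("top0.npz"));s=dict(np.load("side0.npz"))
print('disc',U(ray(t,366.7,216,.195)),U(ray(s,368,249,.195)))
print('grip top',U(ray(t,341.8,233.2,.248)),'side',U(ray(s,341,232.5,.248)))
print('bar',U(ray(t,242,228.7,.162)),U(ray(t,308,249.2,.162)))
print('bowl',U(ray(t,358,283,.02)))
a=st();print(shift(a,W(-.010,-.095),.30),W(-.01,-.095))
E
```

```text
disc [ 0.05066217 -0.15678358] [ 0.04783792 -0.15689003]
grip top [-0.02442636 -0.10646113] side [-0.02683063 -0.11822306]
bar [-0.07196947  0.14477196] [-0.07230969 -0.03663507]
bowl [-0.09923838 -0.19949911]
t 0.1 tcp [0.1625 0.6288 0.1816] wf [-0.6434  0.4599] q [-1.36  0.47 -0.01  1.6   0.01  1.07 -0.06] F [0.2 0.7 0.4] w 0.0921 0.0
(array([-0.622 , -0.5678, -0.1175]), array([-0.0016,  0.0001,  0.0203])) [ 0.6227435  -0.07638051]
```

```bash
python3 - <<'E'
from w import *
for n in("top","side"):
    i=dict(np.load(n+"0.npz"));P=cloud(i);xy=(P[...,:2]-o)@M
    m=(P[...,2]>.225)&(P[...,2]<.27)&(np.hypot(xy[...,0]+.02,xy[...,1]+.105)<.045)
    print(n,m.sum(),np.argwhere(m).mean(0)[::-1],np.c_[xy[m],P[m][:,2]].round(3).tolist()[::3], xy[m].mean(0))
s=dict(np.load("side0.npz"))
im=s["color"][205:280,300:400][:,:,::-1];cv2.imwrite("pics/sidec.png",cv2.resize(im,None,fx=8,fy=8,interpolation=2))
E
```

```text
top 53 [342.22641509 233.09433962] [[-0.013, -0.104, 0.245], [-0.017, -0.102, 0.247], [-0.015, -0.109, 0.248], [-0.019, -0.103, 0.245], [-0.016, -0.11, 0.243], [-0.022, -0.101, 0.246], [-0.02, -0.109, 0.244], [-0.018, -0.116, 0.245], [-0.024, -0.104, 0.246], [-0.022, -0.112, 0.246], [-0.026, -0.101, 0.238], [-0.026, -0.108, 0.247], [-0.024, -0.115, 0.247], [-0.029, -0.106, 0.248], [-0.026, -0.113, 0.245], [-0.028, -0.105, 0.23], [-0.029, -0.111, 0.242], [-0.029, -0.11, 0.23]] [-0.0226882  -0.10753928]
side 48 [341.39583333 232.85416667] [[-0.024, -0.102, 0.249], [-0.014, -0.103, 0.247], [-0.02, -0.103, 0.245], [-0.013, -0.108, 0.247], [-0.023, -0.109, 0.246], [-0.014, -0.11, 0.245], [-0.024, -0.111, 0.244], [-0.012, -0.106, 0.238], [-0.024, -0.112, 0.241], [-0.014, -0.112, 0.239], [-0.024, -0.113, 0.238], [-0.014, -0.111, 0.235], [-0.024, -0.113, 0.235], [-0.014, -0.113, 0.232], [-0.023, -0.111, 0.229], [-0.029, -0.11, 0.226]] [-0.02187819 -0.11016392]
```

View pics/sidec.png

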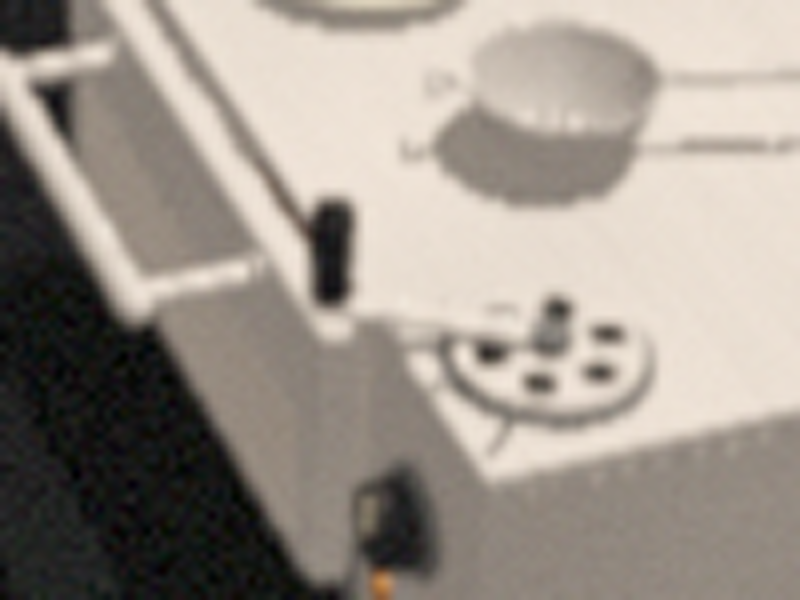

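The side crop shows the black peg at (341,236) over the drawer's right end. The depth points put it at warmer (-21, -107) mm. That is 86 mm from the vent axis, as it should be, and means the vent stands near 0.2 rad. I'll travel over it now.

```bash
python3 -m crank '[{"dz":-0.04,"jaw":1},{"dz":-0.08,"jaw":1},{"dz":-0.12,"wz":0.02,"jaw":1},{"dz":-0.12,"dx":-0.03,"dy":-0.028,"wz":0.02,"jaw":1},{"dz":-0.12,"dx":-0.06,"dy":-0.056,"wz":0.02,"jaw":1}]'
for k in 1 2 3; do :; done
python3 -m crank '[{"dx":-0.029,"dy":-0.028,"jaw":1},{"dx":-0.058,"dy":-0.056,"jaw":1},{"dx":-0.087,"dy":-0.084,"jaw":1},{"dx":-0.116,"dy":-0.112,"jaw":1},{"dx":-0.145,"dy":-0.14,"jaw":1}]'
python3 -m crank '[{"dx":-0.029,"dy":-0.028,"jaw":1},{"dx":-0.058,"dy":-0.056,"jaw":1},{"dx":-0.087,"dy":-0.084,"jaw":1},{"dx":-0.116,"dy":-0.112,"jaw":1},{"dx":-0.145,"dy":-0.14,"jaw":1}]'
python3 -c "
from now import *
print(shift(st(),W(-.021,-.107),.29))"
```

```text
t 0.1 tcp [0.1625 0.6288 0.1816] wf [-0.6434  0.4599] q [-1.36  0.47 -0.01  1.6   0.01  1.07 -0.06] F [0.2 0.7 0.4] w 0.0921 0.0
(array([-0.6108, -0.5795, -0.1075]), array([-0.0016,  0.0001,  0.0203]))schema error: expected keys dx, dy, dz, wx, wy, wz, jaw
schema error: expected keys dx, dy, dz, wx, wy, wz, jaw
schema error: expected keys dx, dy, dz, wx, wy, wz, jaw
```

All seven keys are required in every row.

```bash
python3 -m crank '[{"dx":0,"dy":0,"dz":-0.04,"wx":0,"wy":0,"wz":0,"jaw":1},{"dx":0,"dy":0,"dz":-0.08,"wx":0,"wy":0,"wz":0.02,"jaw":1},{"dx":0,"dy":0,"dz":-0.12,"wx":0,"wy":0,"wz":0.02,"jaw":1},{"dx":-0.03,"dy":-0.028,"dz":-0.12,"wx":0,"wy":0,"wz":0.02,"jaw":1},{"dx":-0.06,"dy":-0.056,"dz":-0.12,"wx":0,"wy":0,"wz":0.02,"jaw":1}]'
python3 -m crank '[{"dx":-0.029,"dy":-0.028,"dz":0,"wx":0,"wy":0,"wz":0,"jaw":1},{"dx":-0.058,"dy":-0.056,"dz":0,"wx":0,"wy":0,"wz":0,"jaw":1},{"dx":-0.087,"dy":-0.084,"dz":0,"wx":0,"wy":0,"wz":0,"jaw":1},{"dx":-0.116,"dy":-0.112,"dz":0,"wx":0,"wy":0,"wz":0,"jaw":1},{"dx":-0.145,"dy":-0.14,"dz":0,"wx":0,"wy":0,"wz":0,"jaw":1}]'
python3 -m crank '[{"dx":-0.029,"dy":-0.028,"dz":0,"wx":0,"wy":0,"wz":0,"jaw":1},{"dx":-0.058,"dy":-0.056,"dz":0,"wx":0,"wy":0,"wz":0,"jaw":1},{"dx":-0.087,"dy":-0.084,"dz":0,"wx":0,"wy":0,"wz":0,"jaw":1},{"dx":-0.116,"dy":-0.112,"dz":0,"wx":0,"wy":0,"wz":0,"jaw":1},{"dx":-0.145,"dy":-0.14,"dz":0,"wx":0,"wy":0,"wz":0,"jaw":1}]'
python3 -c "
from now import *
print(shift(st(),W(-.021,-.107),.29))"
```

```text
t: 0.52
eef_pos: [0.2056, 0.5619, 0.3046]
orientation: [0.42, 3.113, 0.008]
wrist_force: [0.9, -1.1, 0.1]
grip_width: 0.0917
finger_force: 0.0
t: 0.93
eef_pos: [0.3091, 0.3841, 0.3021]
orientation: [-0.427, -3.112, 0.0]
wrist_force: [1.1, 0.2, -0.4]
grip_width: 0.0919
finger_force: 0.0
t: 1.35
eef_pos: [0.4109, 0.2103, 0.3023]
orientation: [-0.427, -3.112, -0.0]
wrist_force: [0.6, -0.5, 0.4]
grip_width: 0.0918
finger_force: 0.0
t 1.35 tcp [0.4109 0.2103 0.3023] wf [-0.2914  0.1239] q [-0.84  0.02  0.31  1.91 -0.01  1.22  0.76] F [ 0.6 -0.5  0.4] w 0.0918 0.0
(array([-0.2703, -0.231 ,  0.0122]), array([ 0.0002, -0.0002,  0.0004]))
```

```bash
python3 -m crank '[{"dx":-0.029,"dy":-0.025,"dz":0,"wx":0,"wy":0,"wz":0,"jaw":1},{"dx":-0.058,"dy":-0.05,"dz":0,"wx":0,"wy":0,"wz":0,"jaw":1},{"dx":-0.087,"dy":-0.075,"dz":0,"wx":0,"wy":0,"wz":0,"jaw":1},{"dx":-0.116,"dy":-0.1,"dz":0,"wx":0,"wy":0,"wz":0,"jaw":1},{"dx":-0.145,"dy":-0.125,"dz":0,"wx":0,"wy":0,"wz":0,"jaw":1}]'
python3 -m crank '[{"dx":-0.03,"dy":-0.025,"dz":0,"wx":0,"wy":0,"wz":0,"jaw":1},{"dx":-0.06,"dy":-0.05,"dz":0,"wx":0,"wy":0,"wz":0,"jaw":1},{"dx":-0.09,"dy":-0.075,"dz":0,"wx":0,"wy":0,"wz":0,"jaw":1},{"dx":-0.11,"dy":-0.095,"dz":0,"wx":0,"wy":0,"wz":0,"jaw":1},{"dx":-0.11,"dy":-0.095,"dz":0,"wx":0,"wy":0,"wz":0,"jaw":1}]'
python3 -m crank '[{"dx":0,"dy":0,"dz":0,"wx":0,"wy":0,"wz":0,"jaw":1},{"dx":0,"dy":0,"dz":0,"wx":0,"wy":0,"wz":0,"jaw":1}]'
python3 -c "
from now import *
print(shift(st(),W(-.021,-.107),.212))"
```

```text
t: 1.77
eef_pos: [0.5169, 0.0511, 0.3023]
orientation: [-0.427, -3.112, -0.0]
wrist_force: [1.0, 0.5, -0.1]
grip_width: 0.0921
finger_force: 0.0
t: 2.18
eef_pos: [0.5978, -0.0752, 0.3017]
orientation: [0.44, 3.11, -0.007]
wrist_force: [-0.9, -1.4, 0.6]
grip_width: 0.0919
finger_force: 0.0
t: 2.35
eef_pos: [0.5963, -0.0673, 0.3018]
orientation: [-0.426, -3.111, -0.001]
wrist_force: [-1.0, 0.8, 0.2]
grip_width: 0.0922
finger_force: 0.0
t 2.35 tcp [ 0.5963 -0.0673  0.3018] wf [-0.0379 -0.0934] q [-0.4   0.31  0.59  1.61 -0.18  1.27  1.52] F [-1.   0.8  0.2] w 0.0922 0.0
(array([-0.017 , -0.0137,  0.0898]), array([ 0.0003, -0.0014,  0.0009]))
```

```bash
python3 -m crank '[{"dx":-0.017,"dy":-0.0137,"dz":0.01,"wx":0,"wy":0,"wz":0,"jaw":1},{"dx":-0.017,"dy":-0.0137,"dz":0.035,"wx":0,"wy":0,"wz":0,"jaw":1},{"dx":-0.017,"dy":-0.0137,"dz":0.065,"wx":0,"wy":0,"wz":0,"jaw":1},{"dx":-0.017,"dy":-0.0137,"dz":0.09,"wx":0,"wy":0,"wz":0,"jaw":1},{"dx":-0.017,"dy":-0.0137,"dz":0.09,"wx":0,"wy":0,"wz":0,"jaw":1}]'
python3 -m crank '[{"dx":0,"dy":0,"dz":0,"wx":0,"wy":0,"wz":0,"jaw":1},{"dx":0,"dy":0,"dz":0,"wx":0,"wy":0,"wz":0,"jaw":1}]'
python3 - <<'E'
from now import *
st()
i=env.get_image("side");cv2.imwrite("pics/s1.png",cv2.resize(i["color"][160:310,260:460][:,:,::-1],None,fx=4,fy=4,interpolation=2))
E
```

```text
t: 2.77
eef_pos: [0.6058, -0.0829, 0.2075]
orientation: [-0.421, -3.104, -0.001]
wrist_force: [-0.4, 1.0, 0.2]
grip_width: 0.0919
finger_force: 0.0
t: 2.93
eef_pos: [0.6103, -0.0851, 0.2141]
orientation: [0.425, 3.111, 0.001]
wrist_force: [-0.2, -1.1, 0.2]
grip_width: 0.0917
finger_force: 0.0
t 2.93 tcp [ 0.6103 -0.0851  0.2141] wf [-0.0196 -0.1067] q [-0.34  0.41  0.57  1.69 -0.24  1.11  1.6 ] F [-0.2 -1.1  0.2] w 0.0917 0.0
```

View pics/s1.png

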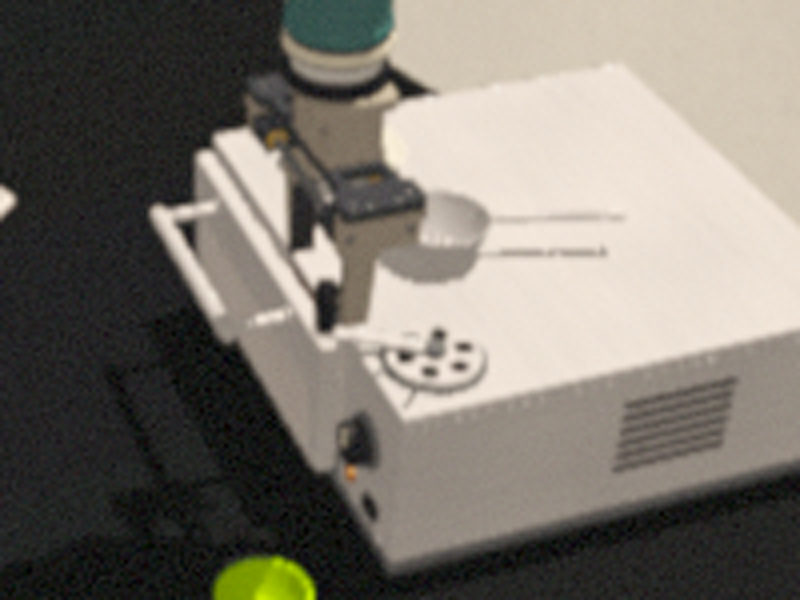

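The peg at crop (325,305) stands between the two fingers, with the near finger at (355,280) and the far one at (300,220). I'll close on it.

```bash
python3 -m crank '[{"dx":0,"dy":0,"dz":0,"wx":0,"wy":0,"wz":0,"jaw":0.1},{"dx":0,"dy":0,"dz":0,"wx":0,"wy":0,"wz":0,"jaw":0.1},{"dx":0,"dy":0,"dz":0,"wx":0,"wy":0,"wz":0,"jaw":0.1},{"dx":0,"dy":0,"dz":0,"wx":0,"wy":0,"wz":0,"jaw":0.1},{"dx":0,"dy":0,"dz":0,"wx":0,"wy":0,"wz":0,"jaw":0.1}]'
python3 -m crank '[{"dx":0,"dy":0,"dz":0,"wx":0,"wy":0,"wz":0,"jaw":0.1},{"dx":0,"dy":0,"dz":0,"wx":0,"wy":0,"wz":0,"jaw":0.1},{"dx":0,"dy":0,"dz":0,"wx":0,"wy":0,"wz":0,"jaw":0.1}]'
python3 -c "
from now import *
s=st()
for v in(.3,.4,.5,.6,.7,.785):
  a=.7854-v;print(v,shift(s,W(.05-.085*np.cos(a),-.1555+.085*np.sin(a)),.212))"
```

```text
t: 3.4
eef_pos: [0.6096, -0.0861, 0.2127]
orientation: [0.427, 3.112, 0.0]
wrist_force: [0.7, -0.0, 0.1]
grip_width: 0.0606
finger_force: 0.0
t: 3.65
eef_pos: [0.6094, -0.0861, 0.2123]
orientation: [-0.427, -3.112, 0.0]
wrist_force: [-0.2, -0.3, 0.3]
grip_width: 0.0407
finger_force: 0.0
t 3.65 tcp [ 0.6094 -0.0861  0.2123] wf [-0.0202 -0.1079] q [-0.34  0.41  0.57  1.69 -0.24  1.11  1.6 ] F [-0.2 -0.3  0.3] w 0.0407 0.0
0.3 (array([ 0.005 , -0.0079,  0.0003]), array([-0.0001, -0.0001,  0.0003]))
0.4 (array([ 0.0086, -0.0156,  0.0003]), array([-0.0001, -0.0001,  0.0003]))
0.5 (array([ 0.0114, -0.0236,  0.0003]), array([-0.0001, -0.0001,  0.0003]))
0.6 (array([ 0.0134, -0.0319,  0.0003]), array([-0.0001, -0.0001,  0.0003]))
0.7 (array([ 0.0145, -0.0403,  0.0003]), array([-0.0001, -0.0001,  0.0003]))
0.785 (array([ 0.0148, -0.0475,  0.0003]), array([-0.0001, -0.0001,  0.0003]))
```

```bash
python3 -m crank '[{"dx":0,"dy":0,"dz":0,"wx":0,"wy":0,"wz":0,"jaw":0.1},{"dx":0,"dy":0,"dz":0,"wx":0,"wy":0,"wz":0,"jaw":0.1},{"dx":0,"dy":0,"dz":0,"wx":0,"wy":0,"wz":0,"jaw":0.1},{"dx":0,"dy":0,"dz":0,"wx":0,"wy":0,"wz":0,"jaw":0.1},{"dx":0,"dy":0,"dz":0,"wx":0,"wy":0,"wz":0,"jaw":0.1}]'
python3 -c "
from now import *
s=st()"
```

```text
t: 4.07
eef_pos: [0.6092, -0.0851, 0.2123]
orientation: [-0.426, -3.112, -0.002]
wrist_force: [-0.7, 2.6, 1.9]
grip_width: 0.0152
finger_force: 30.0
t 4.07 tcp [ 0.6092 -0.0851  0.2123] wf [-0.0207 -0.107 ] q [-0.34  0.41  0.57  1.69 -0.24  1.11  1.6 ] F [-0.7  2.6  1.9] w 0.0152 30.000430047512054
```

```bash
python3 -m crank '[{"dx":0.0052,"dy":-0.0085,"dz":0,"wx":0,"wy":0,"wz":0,"jaw":0.1},{"dx":0.0094,"dy":-0.0177,"dz":0,"wx":0,"wy":0,"wz":0,"jaw":0.1},{"dx":0.0125,"dy":-0.0275,"dz":0,"wx":0,"wy":0,"wz":0,"jaw":0.1},{"dx":0.0146,"dy":-0.0383,"dz":0,"wx":0,"wy":0,"wz":0,"jaw":0.1},{"dx":0.0152,"dy":-0.0485,"dz":0,"wx":0,"wy":0,"wz":0,"jaw":0.1}]'
python3 -m crank '[{"dx":0,"dy":0,"dz":0,"wx":0,"wy":0,"wz":0,"jaw":0.1},{"dx":0,"dy":0,"dz":0,"wx":0,"wy":0,"wz":0,"jaw":0.1},{"dx":0,"dy":0,"dz":0,"wx":0,"wy":0,"wz":0,"jaw":0.1}]'
python3 - <<'E'
from now import *
st()
i=env.get_image("side");np.savez("s2.npz",**i);cv2.imwrite("pics/s2.png",cv2.resize(i["color"][190:290,280:410][:,:,::-1],None,fx=6,fy=6,interpolation=2))
E
```

```text
t: 4.48
eef_pos: [0.58, -0.125, 0.2122]
orientation: [-0.421, -3.109, -0.008]
wrist_force: [-5.6, 8.0, 3.4]
grip_width: 0.0159
finger_force: 30.0
t: 4.73
eef_pos: [0.5787, -0.1279, 0.2121]
orientation: [-0.425, -3.106, -0.003]
wrist_force: [-8.2, 3.5, 5.5]
grip_width: 0.0152
finger_force: 30.0
t 4.73 tcp [ 0.5787 -0.1279  0.2121] wf [-0.0385 -0.1565] q [-0.29  0.37  0.59  1.74 -0.23  1.1   1.67] F [-8.2  3.5  5.5] w 0.0152 30.00091016292572
```

View pics/s2.png

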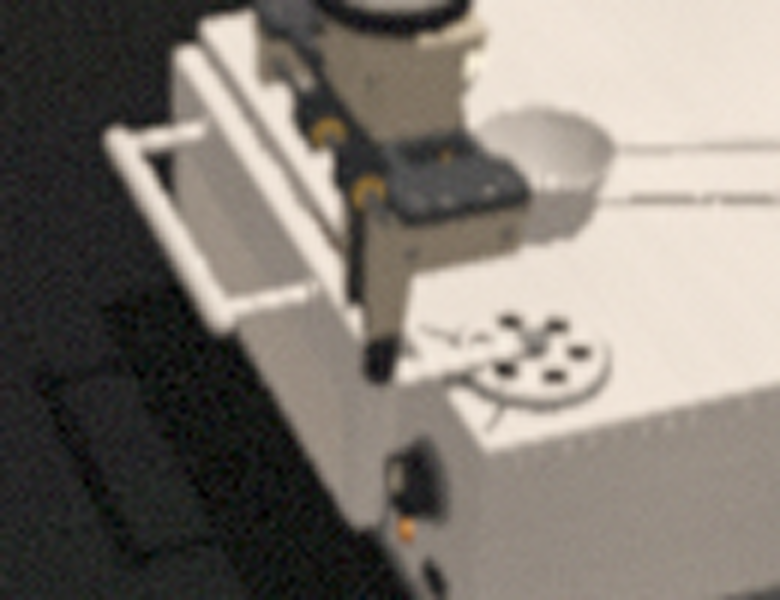

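The lever at crop (380,365) to (540,345) now points out over the front. I'll release, rise and check it from above.

```bash
python3 -m crank '[{"dx":0,"dy":0,"dz":0,"wx":0,"wy":0,"wz":0,"jaw":0.6},{"dx":0,"dy":0,"dz":0,"wx":0,"wy":0,"wz":0,"jaw":0.6},{"dx":0,"dy":0,"dz":0,"wx":0,"wy":0,"wz":0,"jaw":0.6},{"dx":0,"dy":0,"dz":0,"wx":0,"wy":0,"wz":0,"jaw":0.6},{"dx":0,"dy":0,"dz":0,"wx":0,"wy":0,"wz":0,"jaw":0.6}]'
python3 -m crank '[{"dx":0,"dy":0,"dz":-0.03,"wx":0,"wy":0,"wz":0,"jaw":0.6},{"dx":0,"dy":0,"dz":-0.06,"wx":0,"wy":0,"wz":0,"jaw":0.6},{"dx":0,"dy":0,"dz":-0.09,"wx":0,"wy":0,"wz":0,"jaw":0.6},{"dx":0.04,"dy":0,"dz":-0.09,"wx":0,"wy":0,"wz":0,"jaw":0.6},{"dx":0.08,"dy":0,"dz":-0.09,"wx":0,"wy":0,"wz":0,"jaw":0.6}]'
python3 -m crank '[{"dx":0.03,"dy":0.028,"dz":0,"wx":0,"wy":0,"wz":0,"jaw":0.6},{"dx":0.06,"dy":0.056,"dz":0,"wx":0,"wy":0,"wz":0,"jaw":0.6},{"dx":0.09,"dy":0.084,"dz":0,"wx":0,"wy":0,"wz":0,"jaw":0.4},{"dx":0.09,"dy":0.12,"dz":0,"wx":0,"wy":0,"wz":0,"jaw":0.4},{"dx":0.09,"dy":0.16,"dz":0,"wx":0,"wy":0,"wz":0,"jaw":0.4}]'
python3 - <<'E'
from now import *
st()
for n in("top","side"):
    i=env.get_image(n);np.savez(n+"3.npz",**i);P=cloud(i);xy=(P[...,:2]-o)@M
    m=(P[...,2]>.225)&(P[...,2]<.265)&(np.hypot(xy[...,0]+.035,xy[...,1]+.155)<.05)
    c=np.argwhere(m).mean(0)[::-1];print(n,m.sum(),c,xy[m].mean(0), 'ray',U(ray(i,*c,.245)))
    if n=="top":cv2.imwrite("pics/t3.png",cv2.resize(i["color"][180:270,300:420][:,:,::-1],None,fx=6,fy=6,interpolation=2))
E
```

```text
t: 5.2
eef_pos: [0.5819, -0.1291, 0.2124]
orientation: [0.428, 3.112, -0.001]
wrist_force: [0.2, -0.6, 0.5]
grip_width: 0.0469
finger_force: 0.0
t: 5.62
eef_pos: [0.506, -0.108, 0.3036]
orientation: [0.428, 3.109, -0.003]
wrist_force: [-1.2, 0.0, 0.1]
grip_width: 0.0552
finger_force: 0.0
t: 6.03
eef_pos: [0.4603, 0.0721, 0.3036]
orientation: [0.428, 3.11, 0.004]
wrist_force: [1.2, -0.0, 1.4]
grip_width: 0.0374
finger_force: 0.0
t 6.03 tcp [0.4603 0.0721 0.3036] wf [-0.2065  0.0041] q [-0.63  0.02  0.42  1.9  -0.01  1.22  1.09] F [ 1.2 -0.   1.4] w 0.0374 0.0
top 51 [360.07843137 244.47058824] [-0.03697457 -0.15737612] ray [-0.03731224 -0.15726387]
side 54 [343.37037037 243.7037037 ] [-0.03638579 -0.1605686 ] ray [-0.03944645 -0.16727789]
```

View pics/t3.png

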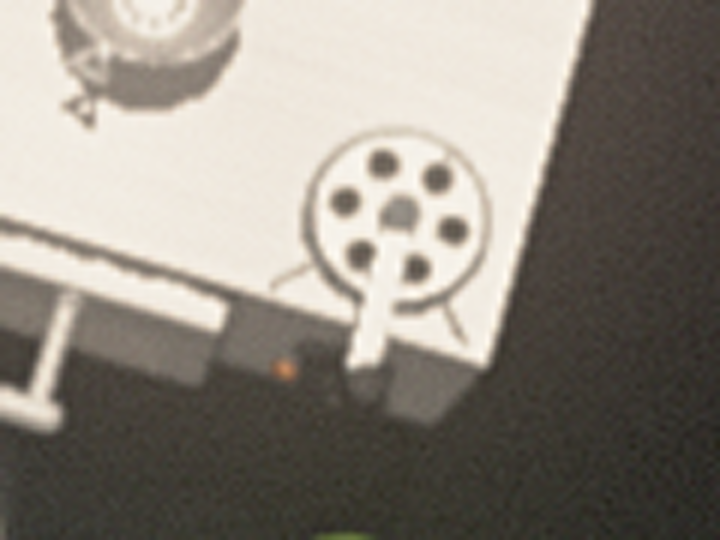

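The top crop shows the lever from the hub (400,215) to the peg (368,380), midway between the shut line (290,275) and the open line (455,325). The peg is at warmer y -157 mm and the axis at -155 to -157, so the vent is at half. Next I'll turn the tool a quarter for the bar.

```bash
python3 -m crank '[{"dx":0,"dy":0,"dz":0,"wx":0,"wy":0,"wz":0.12,"jaw":0.4},{"dx":0,"dy":0,"dz":0,"wx":0,"wy":0,"wz":0.24,"jaw":0.4},{"dx":0,"dy":0,"dz":0,"wx":0,"wy":0,"wz":0.36,"jaw":0.4},{"dx":0,"dy":0,"dz":0,"wx":0,"wy":0,"wz":0.48,"jaw":0.4},{"dx":0,"dy":0,"dz":0,"wx":0,"wy":0,"wz":0.6,"jaw":0.4}]'
python3 -m crank '[{"dx":0,"dy":0,"dz":0,"wx":0,"wy":0,"wz":0.12,"jaw":0.4},{"dx":0,"dy":0,"dz":0,"wx":0,"wy":0,"wz":0.24,"jaw":0.4},{"dx":0,"dy":0,"dz":0,"wx":0,"wy":0,"wz":0.36,"jaw":0.4},{"dx":0,"dy":0,"dz":0,"wx":0,"wy":0,"wz":0.48,"jaw":0.4},{"dx":0,"dy":0,"dz":0,"wx":0,"wy":0,"wz":0.6,"jaw":0.4}]'
python3 -m crank '[{"dx":0,"dy":0,"dz":0,"wx":0,"wy":0,"wz":0.12,"jaw":0.4},{"dx":0,"dy":0,"dz":0,"wx":0,"wy":0,"wz":0.24,"jaw":0.4},{"dx":0,"dy":0,"dz":0,"wx":0,"wy":0,"wz":0.371,"jaw":0.4},{"dx":0,"dy":0,"dz":0,"wx":0,"wy":0,"wz":0.371,"jaw":0.4},{"dx":0,"dy":0,"dz":0,"wx":0,"wy":0,"wz":0.371,"jaw":0.4}]'
python3 - <<'E'
from now import *
t=dict(np.load("top3.npz"));s=dict(np.load("side3.npz"))
for n,i in(("top",t),("side",s)):
    P=cloud(i);xy=(P[...,:2]-o)@M
    m=(abs(P[...,2]-.162)<.012)&(abs(xy[...,0]+.075)<.02)&(xy[...,1]>0)&(xy[...,1]<.11)
    print(n,m.sum(),np.median(xy[m],0),np.median(P[m][:,2]),np.percentile(xy[m][:,0],[5,95]))
print(shift(st(),W(-.072,.054),.25,-90))
E
```

```text
t: 6.55
eef_pos: [0.4613, 0.0704, 0.3024]
orientation: [1.338, 2.842, -0.0]
wrist_force: [0.4, 0.3, -0.0]
grip_width: 0.0369
finger_force: 0.0
t: 6.97
eef_pos: [0.4613, 0.0703, 0.3024]
orientation: [2.118, 2.32, -0.0]
wrist_force: [-0.5, 0.5, -0.3]
grip_width: 0.0369
finger_force: 0.0
t: 7.38
eef_pos: [0.4612, 0.0706, 0.3024]
orientation: [2.501, 1.901, -0.0]
wrist_force: [-0.0, 0.3, 0.5]
grip_width: 0.0364
finger_force: 0.0
top 141 [-0.07306964  0.07489088] 0.1634482357500506 [-0.07848788 -0.06647826]
side 86 [-0.07492574  0.0555515 ] 0.1648657049964587 [-0.07934651 -0.06829766]
t 7.38 tcp [0.4612 0.0706 0.3024] wf [-0.2052  0.003 ] q [-0.65  0.02  0.44  1.9  -0.01  1.22 -0.48] F [-0.   0.3  0.5] w 0.0364 0.0
(array([0.0507, 0.1333, 0.0524]), array([0.0001, 0.0002, 0.0023]))
```

```bash
python3 -m crank '[{"dx":0.013,"dy":0.033,"dz":0,"wx":0,"wy":0,"wz":0,"jaw":0.4},{"dx":0.026,"dy":0.066,"dz":0,"wx":0,"wy":0,"wz":0,"jaw":0.4},{"dx":0.039,"dy":0.099,"dz":0,"wx":0,"wy":0,"wz":0,"jaw":0.4},{"dx":0.051,"dy":0.132,"dz":0.03,"wx":0,"wy":0,"wz":0,"jaw":0.4},{"dx":0.051,"dy":0.132,"dz":0.06,"wx":0,"wy":0,"wz":0,"jaw":0.4}]'
python3 -m crank '[{"dx":0,"dy":0,"dz":0,"wx":0,"wy":0,"wz":0,"jaw":0.4},{"dx":0,"dy":0,"dz":0,"wx":0,"wy":0,"wz":0,"jaw":0.4}]'
python3 - <<'E'
from now import *
print(shift(st(),W(-.073,.054),.143,-90))
E
```

```text
t: 7.8
eef_pos: [0.6081, 0.0849, 0.2428]
orientation: [2.496, 1.9, 0.008]
wrist_force: [-0.8, 0.8, -1.0]
grip_width: 0.0364
finger_force: 0.0
t: 7.97
eef_pos: [0.6007, 0.0842, 0.2408]
orientation: [-2.501, -1.899, 0.008]
wrist_force: [0.5, 0.3, -0.6]
grip_width: 0.0368
finger_force: 0.0
t 7.97 tcp [0.6007 0.0842 0.2408] wf [-0.0746  0.0536] q [-0.56  0.36  0.48  1.67 -0.18  1.16 -0.31] F [ 0.5  0.3 -0.6] w 0.0368 0.0
(array([0.0006, 0.002 , 0.0977]), array([-0.004 ,  0.003 ,  0.0016]))
```

```bash
python3 -m crank '[{"dx":0,"dy":0.001,"dz":0.02,"wx":0,"wy":0,"wz":0,"jaw":0.4},{"dx":0,"dy":0.001,"dz":0.04,"wx":0,"wy":0,"wz":0,"jaw":0.4},{"dx":0,"dy":0.001,"dz":0.06,"wx":0,"wy":0,"wz":0,"jaw":0.4},{"dx":0,"dy":0.001,"dz":0.08,"wx":0,"wy":0,"wz":0,"jaw":0.4},{"dx":0,"dy":0.001,"dz":0.096,"wx":0,"wy":0,"wz":0,"jaw":0.4}]'
python3 -m crank '[{"dx":0,"dy":0,"dz":0,"wx":0,"wy":0,"wz":0,"jaw":0.4},{"dx":0,"dy":0,"dz":0,"wx":0,"wy":0,"wz":0,"jaw":0.4},{"dx":0,"dy":0,"dz":0,"wx":0,"wy":0,"wz":0,"jaw":0.4}]'
python3 - <<'E'
from now import *
print(shift(st(),W(-.073,.054),.143,-90))
i=env.get_image("side");cv2.imwrite("pics/s4.png",cv2.resize(i["color"][150:300,240:440][:,:,::-1],None,fx=4,fy=4,interpolation=2))
E
```

```text
t: 8.38
eef_pos: [0.6033, 0.0848, 0.1483]
orientation: [2.501, 1.9, 0.005]
wrist_force: [-0.2, 1.1, 0.2]
grip_width: 0.0368
finger_force: 0.0
t: 8.63
eef_pos: [0.6043, 0.0847, 0.1491]
orientation: [2.502, 1.898, 0.006]
wrist_force: [0.3, -0.3, -0.2]
grip_width: 0.037
finger_force: 0.0
t 8.63 tcp [0.6043 0.0847 0.1491] wf [-0.0712  0.0551] q [-0.53  0.45  0.45  1.76 -0.23  0.97 -0.27] F [ 0.3 -0.3 -0.2] w 0.037 0.0
(array([-0.0011, -0.0018,  0.0061]), array([ 0.0032, -0.0022,  0.0007]))
```

View pics/s4.png

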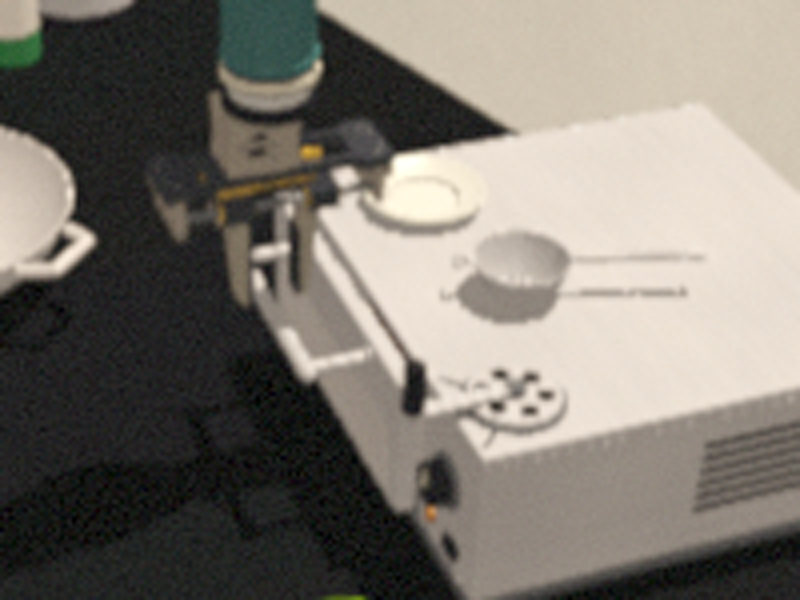

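The side crop shows the bar passing between the fingers at (240,250) and (300,240). The body is clear of the saucer and the lever. I'll go down 5 mm and close.

```bash
python3 -m crank '[{"dx":0,"dy":-0.001,"dz":0.005,"wx":0,"wy":0,"wz":0,"jaw":0.4},{"dx":0,"dy":-0.001,"dz":0.005,"wx":0,"wy":0,"wz":0,"jaw":0.05},{"dx":0,"dy":-0.001,"dz":0.005,"wx":0,"wy":0,"wz":0,"jaw":0.05},{"dx":0,"dy":-0.001,"dz":0.005,"wx":0,"wy":0,"wz":0,"jaw":0.05},{"dx":0,"dy":-0.001,"dz":0.005,"wx":0,"wy":0,"wz":0,"jaw":0.05}]'
python3 -m crank '[{"dx":0,"dy":0,"dz":0,"wx":0,"wy":0,"wz":0,"jaw":0.05},{"dx":0,"dy":0,"dz":0,"wx":0,"wy":0,"wz":0,"jaw":0.05},{"dx":0,"dy":0,"dz":0,"wx":0,"wy":0,"wz":0,"jaw":0.05},{"dx":0,"dy":0,"dz":0,"wx":0,"wy":0,"wz":0,"jaw":0.05}]'
python3 - <<'E'
from now import *
print(shift(st(),W(-.183,.054),.143,-90))
E
```

```text
t: 9.1
eef_pos: [0.6021, 0.0848, 0.1415]
orientation: [2.503, 1.898, 0.0]
wrist_force: [-0.7, -0.5, -0.5]
grip_width: 0.0124
finger_force: 0.0
t: 9.43
eef_pos: [0.6021, 0.0847, 0.1414]
orientation: [2.503, 1.898, 0.0]
wrist_force: [-0.2, 0.3, -0.5]
grip_width: 0.0048
finger_force: 0.0
t 9.43 tcp [0.6021 0.0847 0.1414] wf [-0.0734  0.0546] q [-0.53  0.46  0.45  1.77 -0.24  0.96 -0.27] F [-0.2  0.3 -0.5] w 0.0048 0.0
(array([-0.0006, -0.1096, -0.0016]), array([0., 0., 0.]))
```

The jaw closed to 4.8 mm with no force, so the bar isn't between the pads. I'll look.

```bash
python3 - <<'E'
from now import *
i=env.get_image("side");np.savez("s5.npz",**i);cv2.imwrite("pics/s5.png",cv2.resize(i["color"][180:255,280:380][:,:,::-1],None,fx=8,fy=8,interpolation=2))
for x in(-.0734,):
  for z in(.1414,.16): print(proj(i,np.r_[W(x,.0546),z]))
P=cloud(i);xy=(P[...,:2]-o)@M
m=(abs(P[...,2]-.162)<.012)&(abs(xy[...,0]+.08)<.04)
for y in np.arange(-.04,.16,.02):
  k=m&(abs(xy[...,1]-y)<.01)
  if k.any(): print(y.round(2),k.sum(),np.median(xy[k],0),np.median(P[k][:,2]))
E
```

```text
[307.43222152 232.01687878]
[307.41107697 227.53103947]
-0.04 25 [-0.07118841 -0.03411038] 0.1624354183077196
-0.02 29 [-0.06569148 -0.025431  ] 0.16306535357660215
0.0 17 [-0.07507968 -0.00122712] 0.1645327072273242
0.02 17 [-0.07585283  0.01819653] 0.1649748174089437
0.04 17 [-0.07455191  0.04091247] 0.16506043993716243
0.06 7 [-0.075747    0.05160381] 0.16388272605894352
0.1 2 [-0.07886079  0.10646145] 0.16210115378939147
0.12 5 [-0.07756812  0.12047447] 0.16177328308667505
0.14 11 [-0.07592321  0.14002178] 0.16367380857269948
```

View pics/s5.png

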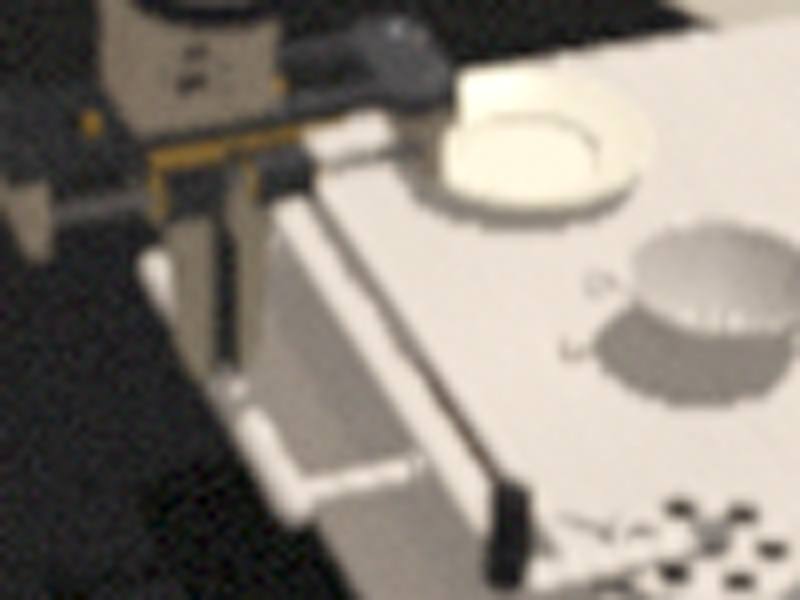

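The side crop shows the fingertips ending at about (215,380), level with the bar's axis. A tip at z=0.141 would show at (219,416), so the real tips sit higher than the reported TCP. I'll check that with depth.

```bash
python3 - <<'E'
from now import *
s=dict(np.load("s5.npz"));tp=env.get_image("top");np.savez("t5.npz",**tp)
for n,i in(("side",s),("top",tp)):
    P=cloud(i);xy=(P[...,:2]-o)@M
    m=(xy[...,0]<-.045)&(xy[...,0]>-.13)&(abs(xy[...,1]-.054)<.03)&(P[...,2]>.10)&(P[...,2]<.3)
    Q=np.c_[np.argwhere(m)[:,::-1],xy[m],P[m][:,2]]
    print(n,len(Q))
    if n=="side":
        Q=Q[Q[:,4]<.24]
        for r in np.unique(Q[:,1])[-22:]:
            k=Q[Q[:,1]==r];print(int(r),[(int(a[0]),*(a[2:]*1000).astype(int)) for a in k][:12])
E
```

```text
side 474
212 [(301, np.int64(-94), np.int64(55), np.int64(226)), (302, np.int64(-96), np.int64(38), np.int64(237)), (303, np.int64(-92), np.int64(41), np.int64(234)), (304, np.int64(-87), np.int64(46), np.int64(230)), (305, np.int64(-84), np.int64(46), np.int64(229)), (306, np.int64(-80), np.int64(46), np.int64(228)), (307, np.int64(-76), np.int64(49), np.int64(226)), (308, np.int64(-72), np.int64(49), np.int64(225)), (309, np.int64(-71), np.int64(42), np.int64(229)), (310, np.int64(-68), np.int64(43), np.int64(228)), (312, np.int64(-61), np.int64(43), np.int64(226)), (313, np.int64(-57), np.int64(44), np.int64(225))]
213 [(301, np.int64(-93), np.int64(58), np.int64(220)), (302, np.int64(-93), np.int64(48), np.int64(226)), (303, np.int64(-91), np.int64(43), np.int64(229)), (304, np.int64(-87), np.int64(46), np.int64(226)), (305, np.int64(-84), np.int64(44), np.int64(227)), (306, np.int64(-81), np.int64(42), np.int64(227)), (307, np.int64(-77), np.int64(46), np.int64(224)), (308, np.int64(-73), np.int64(48), np.int64(222)), (309, np.int64(-71), np.int64(43), np.int64(224)), (310, np.i
[... 7861 characters left out ...]
nt64(166)), (310, np.int64(-69), np.int64(40), np.int64(162))]
230 [(307, np.int64(-78), np.int64(43), np.int64(158)), (308, np.int64(-77), np.int64(35), np.int64(164)), (309, np.int64(-75), np.int64(30), np.int64(166)), (310, np.int64(-72), np.int64(31), np.int64(165)), (311, np.int64(-68), np.int64(33), np.int64(163))]
231 [(308, np.int64(-80), np.int64(27), np.int64(165)), (309, np.int64(-77), np.int64(25), np.int64(166)), (310, np.int64(-73), np.int64(29), np.int64(163)), (311, np.int64(-70), np.int64(26), np.int64(164))]
232 [(308, np.int64(-78), np.int64(32), np.int64(157)), (309, np.int64(-77), np.int64(25), np.int64(162))]
233 [(309, np.int64(-76), np.int64(29), np.int64(155))]
top 0
```

Depth puts the real fingertips at z≈0.172 with a reported TCP of 0.141, so they sit about 30 mm higher than reported and closed just above the bar. I'll check body clearance over the deck and saucer before lowering.

```bash
python3 - <<'E'
from now import *
s=dict(np.load("s5.npz"));t0=dict(np.load("top0.npz"))
P=cloud(s);xy=(P[...,:2]-o)@M
# gripper parts: points near deck front, above deck, near bar y
m=(xy[...,0]>-.05)&(xy[...,0]<.06)&(abs(xy[...,1]-.054)<.045)&(P[...,2]>.2)&(P[...,2]<.32)
for a,b in((-.05,-.03),(-.03,-.01),(-.01,.01),(.01,.03),(.03,.06)):
    k=m&(xy[...,0]>a)&(xy[...,0]<=b)
    if k.any(): print(a,b,k.sum(),np.percentile(P[k][:,2],[0,10,50]).round(3),np.percentile(xy[k][:,1],[0,100]).round(3))
print('saucer',U(ray(t0,267,169,.2)))
E
```

```text
-0.05 -0.03 71 [0.263 0.277 0.295] [0.019 0.079]
-0.03 -0.01 68 [0.271 0.277 0.299] [0.026 0.078]
-0.01 0.01 128 [0.26  0.269 0.3  ] [0.018 0.087]
0.01 0.03 38 [0.265 0.291 0.303] [0.023 0.09 ]
0.03 0.06 2 [0.202 0.203 0.205] [0.093 0.094]
saucer [0.09202938 0.12711626]
```

The whole tool sits 30 mm higher than reported, with the body bottom at 0.26 against an expected 0.229. Lowering by 29 mm keeps it clear at about 0.23.

```bash
python3 -m crank '[{"dx":0,"dy":0,"dz":-0.008,"wx":0,"wy":0,"wz":0,"jaw":0.4},{"dx":0,"dy":0,"dz":-0.008,"wx":0,"wy":0,"wz":0,"jaw":0.4},{"dx":0,"dy":0,"dz":-0.008,"wx":0,"wy":0,"wz":0,"jaw":0.4},{"dx":0,"dy":0,"dz":-0.008,"wx":0,"wy":0,"wz":0,"jaw":0.4},{"dx":0,"dy":0,"dz":-0.008,"wx":0,"wy":0,"wz":0,"jaw":0.4}]'
python3 -m crank '[{"dx":0,"dy":0,"dz":0,"wx":0,"wy":0,"wz":0,"jaw":0.4},{"dx":0,"dy":0,"dz":0.01,"wx":0,"wy":0,"wz":0,"jaw":0.4},{"dx":0,"dy":0,"dz":0.02,"wx":0,"wy":0,"wz":0,"jaw":0.4},{"dx":0,"dy":0,"dz":0.03,"wx":0,"wy":0,"wz":0,"jaw":0.4},{"dx":0,"dy":0,"dz":0.037,"wx":0,"wy":0,"wz":0,"jaw":0.4}]'
python3 -m crank '[{"dx":0,"dy":0,"dz":0,"wx":0,"wy":0,"wz":0,"jaw":0.4},{"dx":0,"dy":0,"dz":0,"wx":0,"wy":0,"wz":0,"jaw":0.05},{"dx":0,"dy":0,"dz":0,"wx":0,"wy":0,"wz":0,"jaw":0.05},{"dx":0,"dy":0,"dz":0,"wx":0,"wy":0,"wz":0,"jaw":0.05},{"dx":0,"dy":0,"dz":0,"wx":0,"wy":0,"wz":0,"jaw":0.05}]'
python3 -m crank '[{"dx":0,"dy":0,"dz":0,"wx":0,"wy":0,"wz":0,"jaw":0.05},{"dx":0,"dy":0,"dz":0,"wx":0,"wy":0,"wz":0,"jaw":0.05},{"dx":0,"dy":0,"dz":0,"wx":0,"wy":0,"wz":0,"jaw":0.05}]'
python3 -c "
from now import *
s=st();print(shift(s,s['eef_pos'][:2]-.11*M[:,0],s['eef_pos'][2],-90))"
```

```text
t: 9.95
eef_pos: [0.6019, 0.0848, 0.1494]
orientation: [-2.503, -1.898, 0.0]
wrist_force: [-0.1, 0.9, 1.0]
grip_width: 0.0357
finger_force: 0.0
t: 10.37
eef_pos: [0.601, 0.0847, 0.1103]
orientation: [-2.502, -1.898, 0.003]
wrist_force: [0.7, 0.7, -0.8]
grip_width: 0.037
finger_force: 0.0
t: 10.78
eef_pos: [0.6037, 0.0844, 0.113]
orientation: [2.502, 1.897, 0.004]
wrist_force: [4.2, -0.7, -3.3]
grip_width: 0.0129
finger_force: 30.0
t: 11.03
eef_pos: [0.6031, 0.0845, 0.113]
orientation: [2.502, 1.897, 0.003]
wrist_force: [4.3, -1.6, 0.2]
grip_width: 0.013
finger_force: 30.0
t 11.03 tcp [0.6031 0.0845 0.113 ] wf [-0.0723  0.0546] q [-0.52  0.49  0.43  1.79 -0.26  0.91 -0.25] F [ 4.3 -1.6  0.2] w 0.013 29.99887526035309
(array([-0.    , -0.11  , -0.0002]), array([ 0.0022, -0.0006, -0.0002]))
```

The bar is gripped at 13 mm and 30 N. I'll pull slowly.

```bash
python3 -m crank '[{"dx":0,"dy":-0.003,"dz":0,"wx":0,"wy":0,"wz":0,"jaw":0.05},{"dx":0,"dy":-0.008,"dz":0,"wx":0,"wy":0,"wz":0,"jaw":0.05},{"dx":0,"dy":-0.014,"dz":0,"wx":0,"wy":0,"wz":0,"jaw":0.05},{"dx":0,"dy":-0.021,"dz":0,"wx":0,"wy":0,"wz":0,"jaw":0.05},{"dx":0,"dy":-0.028,"dz":0,"wx":0,"wy":0,"wz":0,"jaw":0.05}]'
python3 -m crank '[{"dx":0,"dy":-0.007,"dz":0,"wx":0,"wy":0,"wz":0,"jaw":0.05},{"dx":0,"dy":-0.014,"dz":0,"wx":0,"wy":0,"wz":0,"jaw":0.05},{"dx":0,"dy":-0.021,"dz":0,"wx":0,"wy":0,"wz":0,"jaw":0.05},{"dx":0,"dy":-0.028,"dz":0,"wx":0,"wy":0,"wz":0,"jaw":0.05},{"dx":0,"dy":-0.035,"dz":0,"wx":0,"wy":0,"wz":0,"jaw":0.05}]'
python3 -m crank '[{"dx":0,"dy":-0.007,"dz":0,"wx":0,"wy":0,"wz":0,"jaw":0.05},{"dx":0,"dy":-0.014,"dz":0,"wx":0,"wy":0,"wz":0,"jaw":0.05},{"dx":0,"dy":-0.021,"dz":0,"wx":0,"wy":0,"wz":0,"jaw":0.05},{"dx":0,"dy":-0.028,"dz":0,"wx":0,"wy":0,"wz":0,"jaw":0.05},{"dx":0,"dy":-0.034,"dz":0,"wx":0,"wy":0,"wz":0,"jaw":0.05}]'
python3 -m crank '[{"dx":0,"dy":-0.005,"dz":0,"wx":0,"wy":0,"wz":0,"jaw":0.05},{"dx":0,"dy":-0.009,"dz":0,"wx":0,"wy":0,"wz":0,"jaw":0.05},{"dx":0,"dy":-0.012,"dz":0,"wx":0,"wy":0,"wz":0,"jaw":0.05},{"dx":0,"dy":-0.012,"dz":0,"wx":0,"wy":0,"wz":0,"jaw":0.05},{"dx":0,"dy":-0.012,"dz":0,"wx":0,"wy":0,"wz":0,"jaw":0.05}]'
python3 - <<'E'
from now import *
st()
i=env.get_image("top");np.savez("t6.npz",**i)
cv2.imwrite("pics/t6.png",cv2.resize(i["color"][150:290,210:410][:,:,::-1],None,fx=4,fy=4,interpolation=2))
i=env.get_image("side");np.savez("s6.npz",**i)
E
```

```text
t: 11.45
eef_pos: [0.5763, 0.0921, 0.113]
orientation: [2.502, 1.897, 0.004]
wrist_force: [6.2, -1.0, -2.4]
grip_width: 0.0132
finger_force: 30.0
t: 11.87
eef_pos: [0.5429, 0.1016, 0.113]
orientation: [2.502, 1.897, 0.005]
wrist_force: [7.0, -2.3, -4.1]
grip_width: 0.0127
finger_force: 30.0
t: 12.28
eef_pos: [0.5104, 0.1108, 0.113]
orientation: [2.501, 1.896, 0.006]
wrist_force: [9.0, -1.2, -4.8]
grip_width: 0.0129
finger_force: 30.0
t: 12.7
eef_pos: [0.4988, 0.1141, 0.113]
orientation: [2.501, 1.897, 0.005]
wrist_force: [8.1, -1.0, -4.4]
grip_width: 0.0134
finger_force: 30.0
t 12.7 tcp [0.4988 0.1141 0.113 ] wf [-0.1807  0.055 ] q [-0.66  0.34  0.44  2.03 -0.19  0.81 -0.38] F [ 8.1 -1.  -4.4] w 0.0134 29.998089373111725
```

View pics/t6.png

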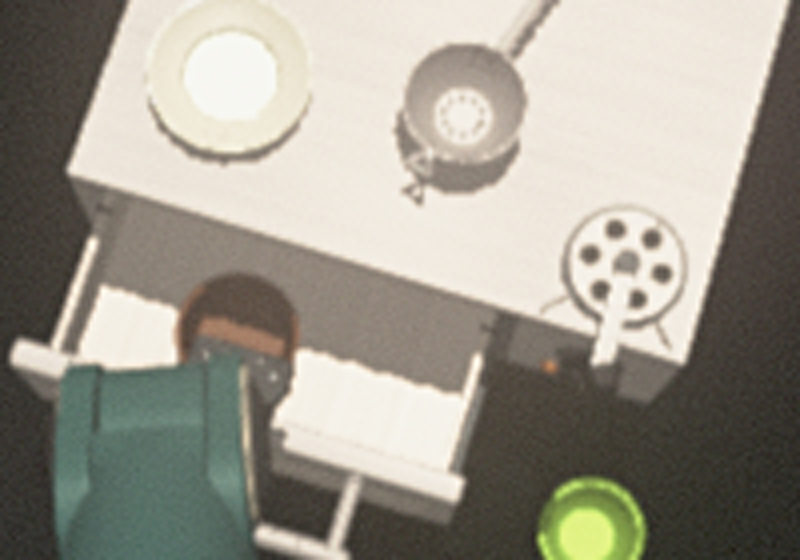

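The top crop shows the dish upright at (240,335) in the drawer, with the groove marks at about (487,325) and (100,208), right at the box front edge. The lever is at half, and the saucer, strainer and bowl are unmoved. I'll measure the travel from the panel and bar points.

```bash
python3 - <<'E'
from now import *
def load(n): return dict(np.load(n+".npz"))
def pan(i,off,ylo,yhi):
    P=cloud(i);xy=(P[...,:2]-o)@M; x=xy[...,0]+off
    m=(P[...,2]>.165)&(P[...,2]<.20)&(x<-.002)&(x>-.035)&(xy[...,1]>ylo)&(xy[...,1]<yhi)
    b=(abs(P[...,2]-.163)<.012)&(abs(x+.073)<.02)&(xy[...,1]>-.036)&(xy[...,1]<-.002)
    return m.sum(),np.percentile(x[m],[5,50,95]).round(4),np.median(P[m][:,2]).round(3),'bar',b.sum(),np.percentile(x[b],[10,50,90]).round(4)
for a,b in(("top0","t6"),("side0","s6")):
    print(a,pan(load(a),0,-.09,0));print(b,pan(load(b),.11,-.09,0))
t=load("t6");g=cv2.cvtColor(t["color"],cv2.COLOR_RGB2GRAY)
print(g[222:242,322:345])
# box front edge at the wall: pixel of (0,y) at z .19 and at lower z
for y in(-.09,-.085):
  for z in(.19,.15,.12): print(y,z,proj(t,np.r_[W(0,y),z]))
E
```

```text
top0 (np.int64(227), array([-0.0179, -0.0108, -0.0033]), np.float64(0.174), 'bar', np.int64(87), array([-0.0786, -0.0718, -0.0601]))
t6 (np.int64(245), array([-0.0185, -0.011 , -0.003 ]), np.float64(0.174), 'bar', np.int64(93), array([-0.0786, -0.0717, -0.0594]))
side0 (np.int64(90), array([-0.02  , -0.0151, -0.0046]), np.float64(0.174), 'bar', np.int64(45), array([-0.0786, -0.0712, -0.0561]))
s6 (np.int64(115), array([-0.0188, -0.0121, -0.0032]), np.float64(0.175), 'bar', np.int64(46), array([-0.0789, -0.0721, -0.0582]))
[[218 230 230 236 238 237 237 236 236 234 235 234 232 232 232 234 234 233
  233 234 232 232 233]
 [146 166 181 211 226 227 234 237 236 237 236 234 233 236 233 233 232 233
  232 234 231 231 231]
 [131 133 136 145 159 181 204 220 229 234 236 239 237 236 236 235 234 234
  232 232 233 231 233]
 [135 134 134 131 123 133 143 150 167 201 217 225 233 235 238 237 236 235
  236 236 236 235 235]
 [136 137 137 139 134 131 130 126 132 138 151 166 194 216 227 231 234 238
  238 234 237 236 234]
 [137 135 134 138 137 136 136 139 133 133 130 126 127 143 158 187 212 224
  228 234 239
[... 905 characters left out ...]
135 138 144 135 106  92  91  92  91  95 108 115 114
  119 112 116 113 116]
 [137 133 134 137 132 137 164 192 151 103  91  86  94  94  97 111 117 113
  117 114 116 119 115]
 [138 136 135 134 134 147 208 242 173  99  86  85  90  92  92 106 115 114
  115 114 113 116 115]
 [133 136 136 134 132 160 231 249 182 100  90  81  80  78  85  98  95 103
  108 110 115 113 110]
 [132 137 139 134 131 169 238 242 167  99  87  80  76  78  76  81  81  85
   89  97 105 102 111]]
-0.09 0.19 [336.27446095 227.08694962]
-0.09 0.15 [335.05356698 230.3521327 ]
-0.09 0.12 [334.18700638 232.66967955]
-0.085 0.19 [334.42067037 226.51846995]
-0.085 0.15 [333.2580567  229.80111792]
-0.085 0.12 [332.43285693 232.13107537]
```

Panel and bar points give a travel of about 110 mm, and the groove lies on the front-edge line. I'll confirm it is steady with a short hold, then hand in.

```bash
python3 -m crank '[{"dx":0,"dy":0,"dz":0,"wx":0,"wy":0,"wz":0,"jaw":0.05},{"dx":0,"dy":0,"dz":0,"wx":0,"wy":0,"wz":0,"jaw":0.05},{"dx":0,"dy":0,"dz":0,"wx":0,"wy":0,"wz":0,"jaw":0.05},{"dx":0,"dy":0,"dz":0,"wx":0,"wy":0,"wz":0,"jaw":0.05},{"dx":0,"dy":0,"dz":0,"wx":0,"wy":0,"wz":0,"jaw":0.05}]'
python3 - <<'E'
from now import *
s=st()
i=env.get_image("top");P=cloud(i);xy=(P[...,:2]-o)@M;x=xy[...,0]+.11
m=(P[...,2]>.165)&(P[...,2]<.20)&(x<-.002)&(x>-.035)&(xy[...,1]>-.09)&(xy[...,1]<0)
print(np.percentile(x[m],[5,50,95]).round(4))
k=(P[...,2]>.225)&(P[...,2]<.265)&(np.hypot(xy[...,0]+.035,xy[...,1]+.155)<.04);print('peg',xy[k].mean(0))
if abs(U(s["eef_pos"])[0]+.1815)<.002 and s["finger_force"]>20: print(env.sign_off())
E
```

```text
t: 13.22
eef_pos: [0.499, 0.114, 0.113]
orientation: [2.501, 1.897, 0.005]
wrist_force: [8.4, -1.5, -4.6]
grip_width: 0.0128
finger_force: 30.0
t 13.22 tcp [0.499 0.114 0.113] wf [-0.1805  0.055 ] q [-0.66  0.34  0.44  2.03 -0.19  0.81 -0.38] F [ 8.4 -1.5 -4.6] w 0.0128 29.99803125858307
[-0.0182 -0.011  -0.0028]
peg [-0.03670201 -0.15761371]
the job is handed in; nothing more can be done
None
```

I set the vent lever to its half-open line with the drawer shut, then pulled the drawer out to about 110 mm by camera measurement. I handed the job in at about 13 s with the gripper still holding the bar; the dish was upright, and nothing else on the deck or in front of the warmer looked moved in the last top view.

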